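Trip the hidden latch pins of the pressure loggers and start the batch

ROBOT

A 6-joint arm with a two-finger parallel gripper is mounted at the origin on a cart in front of the work surface, level with it; the furniture and walls round the work are solid. World frame = base frame: x ahead of the robot, y to its left, z up, the work surface at z = 0. Lengths are in m, angles in rad, forces in N, time in s.
With the tool pointing down it reaches from about 0.425 to 0.95 m from the base axis. Payload 3.5 kg.
Tool frame: the origin (TCP) lies midway between the tips of the shut fingers; the grasp point (between the pads) lies 19 mm behind it; z points along the fingers, y is the line along which they close (so a half turn about z gives the same grasp; the last joint's range is limited). The gripper opens to 85 mm and grips with 20 to 120 N. Pads are 22 mm wide; open, the fingers measure 114 mm over their backs; the gripper's body (76 mm by 85 mm) begins 54 mm behind the grasp point. The pads swing forward as they close: fully open they stand 13 mm farther back than shut.
Start: joints at [-1.368, 0.286, 1.577, -0, 1.279, -0.15], TCP at [0.233, -0.633, 0.231] pointing down, gripper open.
Joint ranges: [-2.77, 2.77], [-0.9, 2.22], [0.21, 2.48], [-1.53, 4.67], [0.24, 2.81], [-2.84, 2.84]. Speed limits (rad/s): [2.79, 2.79, 3.14, 3.14, 3.14, 3.14].

INTERFACE

Orientations are given as a unit quaternion [x, y, z, w].
In Python, from plant import get_state, read_camera, ctrl gives the robot as it stands.
- The arm moves only by the shell command python3 -m crank 'ROWS' [FORCE]. ROWS is JSON, a list of rows, each a list of 3 entries, a list of its own where there are three numbers: the shift along the tool's x, y, z in mm, then the turn about the tool's z in degrees, then the closure in counts, from 0 (fully open) to 255 (shut). In form: [[[tx, ty, tz], yaw, claw], ...]. A call has 1 to 10 rows; each row is the pose to reach, as a shift and turn from the pose commanded when the call began, along the tool's axes at that moment; what a row does not reach only later rows make up. A row lasts 1/10 s, in which the tool goes at most 50 mm and 8.59 degrees, less where a joint would pass 70% of its speed; a pose out of reach is approached as far as the arm can. A call with a gripper value outside its range is refused whole. The fingers move at their own pace and stop on an object; FORCE is the grip in N (left out, the last holds). Time passes only in rows, so rows that repeat a pose let the fingers close. It gives the time, the measured TCP pose, the force, the opening and the grip force at its end, in the units of the state.
- get_state(): the state, without advancing time (a new reading comes with each control period).
- read_camera(name): name is "side" or "top"; returns a dict with "frame" (480x640x3 uint8, blue, green, red), "range_z" (480x640 float32, m along the optical axis (not along the pixel's ray), 0 where there is no reading), "vfov" (degrees; the focal length in pixels is half the picture's height over the tangent of half this angle, whatever the lens; pixels are square), "cx", "cy" (the principal point, pixels), "origin" and "orientation" of the camera in the world. Camera axes: x right, y down, z forward; pixel columns grow to the right and rows downward; lengths in m; the calibration is good to about 2 mm. A picture is of the moment at which its call begins.
- ctrl.sign_off(): hands the job in; it is judged then, once.
The state is a dict: "time": time; "qpos": joint angles; "dq": joint speeds; "joint_efforts": joint torques, N m; "eef_pos": TCP position; "tcp_rot": TCP orientation; "contact_force": force on the tool from outside, world axes, zero at the start; "wrist_torque": the same for the moment, N m; "opening": opening from 0.0 (shut) to 1.0 (fully open); "finger_force": force on a finger pad.
Only numpy, scipy, OpenCV 4.12 (cv2) and the standard library are available. Lean on these libraries where they do the work, as an engineer would, in place of code of your own. Each camera call takes 0.05 s, during which the arm holds its last target. There are 200 camera calls.

TASK

First set all the pressure loggers on the bench into bays of the nest, seated flat, slots up. When all are seated, take the spring probe, feel along the slot of each logger until the tip drops into the hidden hole and push the latch pin in it fully down; put the probe back upright in its stand. Only then press the three keys fully, one at a time, in this order: round, square, long bar.

Things in the scene. Friction and masses are not known exactly. Their poses are not given: they have to be found in the camera images.
- logger_1_mid (a point): centre of logger 1 (two or three are present, None if absent): grey housing 70 long (x) x 40 wide (y) x 34 mm high, 0.16 kg, standing flat, this point 17 mm above its underside; x along its length, z up; either end may face forward. Grip across the 40 mm width. In its top face is a slot along x
- logger_2_mid (a point): centre of logger 2 (two or three are present, None if absent): grey housing 70 long (x) x 40 wide (y) x 34 mm high, 0.16 kg, standing flat, this point 17 mm above its underside; x along its length, z up; either end may face forward. Grip across the 40 mm width. In its top face is a slot along x
- logger_3_mid (a point): centre of logger 3 (two or three are present, None if absent): grey housing 70 long (x) x 40 wide (y) x 34 mm high, 0.16 kg, standing flat, this point 17 mm above its underside; x along its length, z up; either end may face forward. Grip across the 40 mm width. In its top face is a slot along x
- logger_1_slot (a point): middle of the slot floor of logger 1 (20 mm above its underside, 14 mm below its top). Slot: 28 mm along x, 9 mm wide, 45 degree lead-in flanks (21 mm wide at the top, 6 mm deep). In the floor, centred anywhere -9 to +9 mm along x, new each time, is a hole 9 mm long, as wide as the slot; in it the latch pin, its top 5 mm below the floor
- logger_2_slot (a point): middle of the slot floor of logger 2 (20 mm above its underside, 14 mm below its top). Slot: 28 mm along x, 9 mm wide, 45 degree lead-in flanks (21 mm wide at the top, 6 mm deep). In the floor, centred anywhere -9 to +9 mm along x, new each time, is a hole 9 mm long, as wide as the slot; in it the latch pin, its top 5 mm below the floor
- logger_3_slot (a point): middle of the slot floor of logger 3 (20 mm above its underside, 14 mm below its top). Slot: 28 mm along x, 9 mm wide, 45 degree lead-in flanks (21 mm wide at the top, 6 mm deep). In the floor, centred anywhere -9 to +9 mm along x, new each time, is a hole 9 mm long, as wide as the slot; in it the latch pin, its top 5 mm below the floor
- logger_1_pin (a joint): latch pin in the hole of logger 1: 0 = up (as found), 0.005 m = fully down; friction holds it, about 5 N moves it, it stays where it is pushed
- logger_2_pin (a joint): latch pin in the hole of logger 2: 0 = up (as found), 0.005 m = fully down; friction holds it, about 5 N moves it, it stays where it is pushed
- logger_3_pin (a joint): latch pin in the hole of logger 3: 0 = up (as found), 0.005 m = fully down; friction holds it, about 5 N moves it, it stays where it is pushed
- bay_1 (a point): centre of the floor of bay 1 of the fixed nest (aluminium plate 100 x 240 x 6 mm; three bays in a row, 76 mm apart). The floor is the plate's top. x = long direction of the bay, z up; each bay is 75 x 45 mm inside (2.5 mm play all round) with dark walls 8 mm high. Any logger fits any bay, either end forward
- bay_2 (a point): centre of the floor of bay 2 of the fixed nest (aluminium plate 100 x 240 x 6 mm; three bays in a row, 76 mm apart). The floor is the plate's top. x = long direction of the bay, z up; each bay is 75 x 45 mm inside (2.5 mm play all round) with dark walls 8 mm high. Any logger fits any bay, either end forward
- bay_3 (a point): centre of the floor of bay 3 of the fixed nest (aluminium plate 100 x 240 x 6 mm; three bays in a row, 76 mm apart). The floor is the plate's top. x = long direction of the bay, z up; each bay is 75 x 45 mm inside (2.5 mm play all round) with dark walls 8 mm high. Any logger fits any bay, either end forward
- probe_mid (a point): centre of the spring probe's black handle, 20 x 20 mm square, 60 mm long along z (z points from tip to handle; x, y square to its sides). 35 mm below: underside of the round flange (34 mm dia, 5 mm thick); below that a nose 12 mm dia, 20 mm long, then a round-ended brass tip 5 mm dia that ends 91 mm below this point when extended. 0.11 kg
- probe_tip (a joint): spring tip of the probe: 0 = extended, grows as it is pushed in to the stop at 0.008 m; spring 1 N at 0, 4.2 N at the stop (0.4 N per mm), rigid beyond
- stand_seat (a point): probe stand, fixed: an aluminium top plate 56 x 56 mm on two side cheeks, top 72 mm above the bench, foot 70 x 70 mm. This point is the centre of the 20 mm hole in its top face, on which the probe's flange rests with nose and tip hanging through the hole; z up
- round_top (a point): centre of the top face of the round key (white disc cap, 26 mm dia) on its own black housing (46 x 44 mm, top 32 mm above the bench), all three on one fixed rail, 56 mm apart, in any order; the cap stands 10 mm out of the housing, its top 42 mm above the bench when up; z up
- square_top (a point): centre of the top face of the square key (white cap 24 x 24 mm) on its own black housing (46 x 44 mm, top 32 mm above the bench), all three on one fixed rail, 56 mm apart, in any order; the cap stands 10 mm out of the housing, its top 42 mm above the bench when up; z up
- bar_top (a point): centre of the top face of the long bar key (white cap 36 mm along x, 13 mm wide) on its own black housing (46 x 44 mm, top 32 mm above the bench), all three on one fixed rail, 56 mm apart, in any order; the cap stands 10 mm out of the housing, its top 42 mm above the bench when up; z up
- round_key (a joint): round key: 0 = up, 0.006 m = fully down; springs back; about 1.3 N starts it, 5 N holds it fully down
- square_key (a joint): square key: 0 = up, 0.006 m = fully down; springs back; about 1.3 N starts it, 5 N holds it fully down
- bar_key (a joint): bar key: 0 = up, 0.006 m = fully down; springs back; about 1.3 N starts it, 5 N holds it fully down
Not all that is in view belongs to the job. What is shaped like the part that bears logger_2_mid but green or pink is not meant.

How it is judged:
On the way, in this order (a step that is already met when the one before it is completed fails the run):
1. all loggers present sit in bays of the nest with their pins still up (((horizontal distance between logger_1_mid and bay_1 below 0.006 m and z of logger_1_mid in the frame of bay_1 below 0.021 m and angle between the x axis of logger_1_mid and the x axis of bay_1, either way round below 0.15 rad and angle between the z axis of logger_1_mid and the z axis of bay_1, either way round below 0.1 rad) or (horizontal distance between logger_1_mid and bay_2 below 0.006 m and z of logger_1_mid in the frame of bay_2 below 0.021 m and angle between the x axis of logger_1_mid and the x axis of bay_2, either way round below 0.15 rad and angle between the z axis of logger_1_mid and the z axis of bay_2, either way round below 0.1 rad) or (horizontal distance between logger_1_mid and bay_3 below 0.006 m and z of logger_1_mid in the frame of bay_3 below 0.021 m and angle between the x axis of logger_1_mid and the x axis of bay_3, either way round below 0.15 rad and angle between the z axis of logger_1_mid and the z axis of bay_3, either way round below 0.1 rad)) and value of joint each of logger_1_pin, logger_2_pin, logger_3_pin below 0.002 m and ((horizontal distance between logger_2_mid and bay_1 below 0.006 m and z of logger_2_mid in the frame of bay_1 below 0.021 m and angle between the x axis of logger_2_mid and the x axis of bay_1, either way round below 0.15 rad and angle between the z axis of logger_2_mid and the z axis of bay_1, either way round below 0.1 rad) or (horizontal distance between logger_2_mid and bay_2 below 0.006 m and z of logger_2_mid in the frame of bay_2 below 0.021 m and angle between the x axis of logger_2_mid and the x axis of bay_2, either way round below 0.15 rad and angle between the z axis of logger_2_mid and the z axis of bay_2, either way round below 0.1 rad) or (horizontal distance between logger_2_mid and bay_3 below 0.006 m and z of logger_2_mid in the frame of bay_3 below 0.021 m and angle between the x axis of logger_2_mid and the x axis of bay_3, either way round below 0.15 rad and angle between the z axis of logger_2_mid and the z axis of bay_3, either way round below 0.1 rad)) and ((horizontal distance between logger_3_mid and bay_1 below 0.006 m and z of logger_3_mid in the frame of bay_1 below 0.021 m and angle between the x axis of logger_3_mid and the x axis of bay_1, either way round below 0.15 rad and angle between the z axis of logger_3_mid and the z axis of bay_1, either way round below 0.1 rad) or (horizontal distance between logger_3_mid and bay_2 below 0.006 m and z of logger_3_mid in the frame of bay_2 below 0.021 m and angle between the x axis of logger_3_mid and the x axis of bay_2, either way round below 0.15 rad and angle between the z axis of logger_3_mid and the z axis of bay_2, either way round below 0.1 rad) or (horizontal distance between logger_3_mid and bay_3 below 0.006 m and z of logger_3_mid in the frame of bay_3 below 0.021 m and angle between the x axis of logger_3_mid and the x axis of bay_3, either way round below 0.15 rad and angle between the z axis of logger_3_mid and the z axis of bay_3, either way round below 0.1 rad))), for 0.2 s.
2. all pins are down and the probe stands in its stand, released (value of joint each of logger_1_pin, logger_2_pin, logger_3_pin above 0.0035 m and horizontal distance between probe_mid and stand_seat below 0.01 m and z of probe_mid in the frame of stand_seat between 0.029 and 0.041 m and angle between probe_mid's own z axis and vertical below 0.12 rad and contact force between probe and the fingers below 0.05 N), for 0.2 s.
3. the round key is pressed (value of joint round_key above 0.004 m), for 0.05 s.
4. then the square key (value of joint square_key above 0.004 m), for 0.05 s.
5. then the long bar key (value of joint bar_key above 0.004 m), for 0.05 s.
At the end, for the whole second after the job is handed in: Every logger present lies flat in a bay (centre within 6 mm, turned under 0.15 rad), its pin at least 3.5 mm down; the probe stands upright in its stand (within 10 mm, flange on the top plate); all keys are up again after being pressed in order (at least 4 of 6 mm) (((horizontal distance between logger_1_mid and bay_1 below 0.006 m and z of logger_1_mid in the frame of bay_1 below 0.021 m and angle between the x axis of logger_1_mid and the x axis of bay_1, either way round below 0.15 rad and angle between the z axis of logger_1_mid and the z axis of bay_1, either way round below 0.1 rad) or (horizontal distance between logger_1_mid and bay_2 below 0.006 m and z of logger_1_mid in the frame of bay_2 below 0.021 m and angle between the x axis of logger_1_mid and the x axis of bay_2, either way round below 0.15 rad and angle between the z axis of logger_1_mid and the z axis of bay_2, either way round below 0.1 rad) or (horizontal distance between logger_1_mid and bay_3 below 0.006 m and z of logger_1_mid in the frame of bay_3 below 0.021 m and angle between the x axis of logger_1_mid and the x axis of bay_3, either way round below 0.15 rad and angle between the z axis of logger_1_mid and the z axis of bay_3, either way round below 0.1 rad)) and value of joint each of logger_1_pin, logger_2_pin, logger_3_pin above 0.0035 m and ((horizontal distance between logger_2_mid and bay_1 below 0.006 m and z of logger_2_mid in the frame of bay_1 below 0.021 m and angle between the x axis of logger_2_mid and the x axis of bay_1, either way round below 0.15 rad and angle between the z axis of logger_2_mid and the z axis of bay_1, either way round below 0.1 rad) or (horizontal distance between logger_2_mid and bay_2 below 0.006 m and z of logger_2_mid in the frame of bay_2 below 0.021 m and angle between the x axis of logger_2_mid and the x axis of bay_2, either way round below 0.15 rad and angle between the z axis of logger_2_mid and the z axis of bay_2, either way round below 0.1 rad) or (horizontal distance between logger_2_mid and bay_3 below 0.006 m and z of logger_2_mid in the frame of bay_3 below 0.021 m and angle between the x axis of logger_2_mid and the x axis of bay_3, either way round below 0.15 rad and angle between the z axis of logger_2_mid and the z axis of bay_3, either way round below 0.1 rad)) and ((horizontal distance between logger_3_mid and bay_1 below 0.006 m and z of logger_3_mid in the frame of bay_1 below 0.021 m and angle between the x axis of logger_3_mid and the x axis of bay_1, either way round below 0.15 rad and angle between the z axis of logger_3_mid and the z axis of bay_1, either way round below 0.1 rad) or (horizontal distance between logger_3_mid and bay_2 below 0.006 m and z of logger_3_mid in the frame of bay_2 below 0.021 m and angle between the x axis of logger_3_mid and the x axis of bay_2, either way round below 0.15 rad and angle between the z axis of logger_3_mid and the z axis of bay_2, either way round below 0.1 rad) or (horizontal distance between logger_3_mid and bay_3 below 0.006 m and z of logger_3_mid in the frame of bay_3 below 0.021 m and angle between the x axis of logger_3_mid and the x axis of bay_3, either way round below 0.15 rad and angle between the z axis of logger_3_mid and the z axis of bay_3, either way round below 0.1 rad)) and horizontal distance between probe_mid and stand_seat below 0.01 m and z of probe_mid in the frame of stand_seat between 0.029 and 0.041 m and angle between probe_mid's own z axis and vertical below 0.12 rad and value of joint each of round_key, square_key, bar_key below 0.0015 m); the robot touches nothing.
It fails at once if two keys pressed at once (value of joint each of round_key, square_key above 0.003 m or value of joint each of round_key, bar_key above 0.003 m or value of joint each of square_key, bar_key above 0.003 m).
It fails at once if a key pressed while a latch pin is still up (value of joint any of round_key, square_key, bar_key above 0.003 m and value of joint any of logger_1_pin, logger_2_pin, logger_3_pin below 0.0035 m).
Of logger_1, logger_2, logger_3 only 2 to 3 are there at a start; the rules pass over those that are not, and their reading is None.
At some moment in a run one of logger_1, logger_2, logger_3 may be knocked a few centimetres aside while the robot is not near it.
It also fails if it takes over 210 s, if anything falls off the work surface, if the arm or the gripper's body presses on something with over 40 N, if the wrist force passes 120 N, or if a joint passes its speed limit or range.

## Working session

There is one attempt and no reset: what is moved stays moved. The work goes in short steps, Python scripts to look and compute and a shell command to move; the robot and the scene stay as the last step left them, time stands still between calls to the robot, and variables do not carry over. Pictures are saved under pics/ and viewed, at most 14 in all, crops included, and the job is handed in when it is done.

```bash
ls; mkdir -p pics; python3 - <<'E'
from plant import get_state, read_camera
import cv2
print(get_state())
for n in("top","side"):
    c=read_camera(n); cv2.imwrite(f"pics/{n}0.png",c["frame"]); print({k:v for k,v in c.items() if k not in("frame","range_z")}, c["range_z"].min(),c["range_z"].max())
E
```

```text
pics
{'time': 0.0, 'qpos': array([-1.36801017e+00,  2.87155873e-01,  1.57820010e+00, -6.81394394e-06,
        1.27859590e+00, -1.50005817e-01]), 'dq': array([ 0.00024519, -0.00057229,  0.00160321, -0.00052734, -0.00010111,
        0.00233474]), 'joint_efforts': array([-6.63810006e-04, -4.05984843e+01, -2.92623818e+01, -1.84460177e-04,
        5.74355290e-03, -8.65553282e-07]), 'eef_pos': array([ 0.23311233, -0.63275983,  0.2299412 ]), 'tcp_rot': array([ 9.84481669e-01,  1.75483480e-01, -3.43868211e-05, -1.17911559e-03]), 'contact_force': array([-0.67583742,  0.23231142, -0.45649831]), 'wrist_torque': array([ 0.03799662,  0.03553314, -0.00075533]), 'finger_force': 0.0, 'opening': 0.9983706035100988}
{'vfov': 56.025621686982035, 'cx': 321.52872705035713, 'cy': 234.55973733778603, 'origin': array([ 0.4686431 , -0.00871339,  0.95318539]), 'orientation': array([ 0.71502124, -0.69774268,  0.03189173, -0.02971003])} 0.0 1.7750844
{'vfov': 49.70004933993164, 'cx': 309.32541340150505, 'cy': 241.26392492304623, 'origin': array([0.46647135, 0.80245796, 0.50064293]), 'orientation': array([-0.04127189,  0.85388566, -0.51850863,  0.01801994])} 0.0 2.2856662
```

View pics/top0.png

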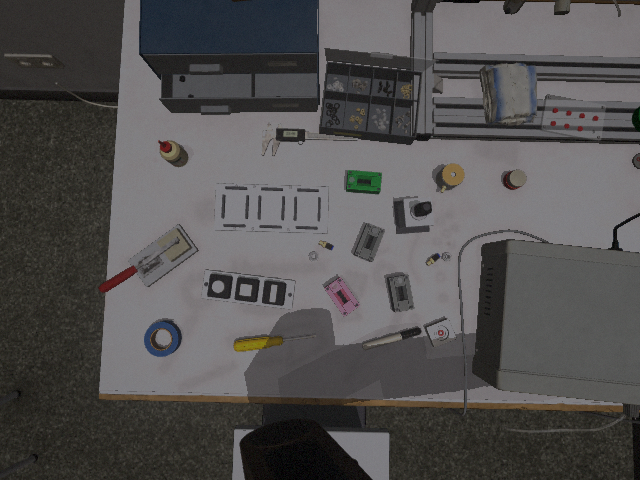

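View pics/side0.png

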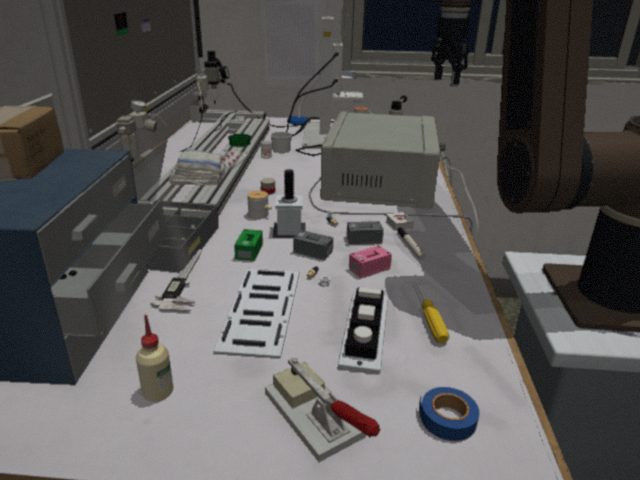

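Candidates in the top view: grey loggers at (367,242) and (399,292). Lookalikes are the green one at (363,181) and the pink one at (341,295), both excluded by colour. The keys are at (218,287) round, (245,290) square and (273,292) bar. The nest is at (272,207) and the probe and stand at (412,213). I'll measure these and check a close crop.

```bash
cat > h.py <<'E'
from plant import get_state, read_camera
import numpy as np, cv2
from scipy.spatial.transform import Rotation as R
class Cam:
    def __init__(s,n):
        c=read_camera(n); s.im=c["frame"]; s.d=c["range_z"]; s.f=240/np.tan(np.radians(c["vfov"]/2))
        s.c=np.array([c["cx"],c["cy"]]); s.o=c["origin"]; s.R=R.from_quat(c["orientation"]).as_matrix()
        v,u=np.mgrid[:480,:640]; p=np.dstack([(u-s.c[0])/s.f,(v-s.c[1])/s.f,np.ones_like(u)])
        s.P=(p*s.d[...,None])@s.R.T+s.o; s.P[s.d==0]=np.nan
    def plane(s,uv,z):
        uv=np.atleast_2d(np.asarray(uv,float)); r=np.c_[(uv-s.c)/s.f,np.ones(len(uv))]@s.R.T
        return s.o+r*((z-s.o[2])/r[:,2])[:,None]
    def pix(s,X):
        q=(np.atleast_2d(X)-s.o)@s.R; return q[:,:2]/q[:,2:]*s.f+s.c
def rects(c,mask,z,amin,amax):
    out=[]
    for k in cv2.findContours(mask.astype(np.uint8),cv2.RETR_EXTERNAL,cv2.CHAIN_APPROX_NONE)[0]:
        w=c.plane(k[:,0],z)[:,:2]
        if len(w)<5: continue
        (x,y),(a,b),t=cv2.minAreaRect((w*1000).astype(np.float32))
        if a<b: a,b,t=b,a,t+90
        if amin<a*b<amax: out.append((round(x,1),round(y,1),round(a,1),round(b,1),round((t+90)%180-90,1),k[:,0].mean(0).round(0).tolist()))
    return out
def tool():
    s=get_state(); return s["eef_pos"],R.from_quat(s["tcp_rot"]).as_matrix(),s
def go(x,y,ang=None):
    "needed shift in tool axes (mm) to world x,y (mm), and yaw so that tool y is at ang deg (mod 180)"
    p,M,s=tool(); d=M.T@(np.array([x/1e3-p[0],y/1e3-p[1],0]))*1e3
    yaw=None
    if ang is not None:
        yy=np.degrees(np.arctan2(M[1,1],M[0,1])); yaw=-((ang-yy+90)%180-90) # tool z down: +yaw = cw
    print("shift",d.round(1),"yaw",yaw,"z",round(p[2]*1e3,1),"q6",s["qpos"][5].round(2),"t",s["time"])
E
python3 - <<'E'
from h import *
c=Cam("top"); np.savez("/tmp/c.npz",P=c.P)
hsv=cv2.cvtColor(c.im,cv2.COLOR_BGR2HSV); z=c.P[...,2]
print("benchz",np.nanmedian(z[330:380,150:230]))
print("logger",*rects(c,(z>.026)&(z<.042)&(hsv[...,1]<60),.034,1200,4500),sep="\n")
k=np.zeros(z.shape,bool);k[265:312,198:300]=1
print("keys",*rects(c,(z>.037)&(z<.05)&k&(hsv[...,2]>110),.042,100,3000),sep="\n")
k[:]=0;k[178:240,205:335]=1
print("nest",*rects(c,(hsv[...,2]>0)&(z>.003)&(z<.03)&k,.006,3000,40000),sep="\n")
print("strips",*rects(c,(hsv[...,2]<90)&k,.014,50,3000),sep="\n")
k[:]=0;k[180:245,385:445]=1
print("stand",*rects(c,(z>.066)&(z<.079)&k,.072,500,9000),sep="\n")
print("probe",*rects(c,(z>.128)&(z<.15)&k,.137,100,2000),sep="\n")
cr=lambda a,b,e,f:cv2.resize(c.im[a:b,e:f],None,fx=4,fy=4,interpolation=cv2.INTER_CUBIC)
cv2.imwrite("pics/cA.png",np.vstack([cr(185,319,325,445)]))
cv2.imwrite("pics/cB.png",cr(175,315,195,340))
E
```

```text
benchz -0.00042594839582704713
logger
(428.6, 83.6, 45.5, 44.0, -5.7, [274.0, 293.0])
(434.1, 139.0, 45.7, 44.2, -5.3, [246.0, 289.0])
(434.6, -173.8, 69.9, 41.1, 10.8, [401.0, 293.0])
(439.6, 194.2, 45.5, 44.2, -5.7, [219.0, 286.0])
(408.7, -333.1, 263.6, 10.5, -4.8, [480.0, 309.0])
(521.7, 291.1, 50.3, 50.3, 38.0, [173.0, 244.0])
(536.5, -108.2, 70.2, 40.4, -20.6, [369.0, 242.0])
(676.6, -412.6, 37.4, 33.6, -88.6, [517.0, 178.0])
(883.8, -147.3, 70.1, 36.5, 39.9, [390.0, 79.0])
keys
(428.4, 84.1, 33.1, 11.3, -6.2, [273.0, 293.0])
(434.0, 139.2, 22.1, 21.9, -88.6, [245.0, 290.0])
(438.6, 195.5, 22.2, 21.9, -88.6, [218.0, 286.0])
nest
(606.6, 97.6, 240.4, 104.4, -89.8, [272.0, 208.0])
strips
(565.4, 21.2, 44.1, 5.7, 88.2, [306.0, 227.0])
(566.0, 97.6, 46.0, 4.2, -88.6, [270.0, 226.0])
(566.3, 172.9, 46.1, 4.2, -88.6, [234.0, 225.0])
(605.6, -4.0, 48.7, 4.2, 1.4, [319.0, 208.0])
(604.3, 47.4, 48.7, 6.3, 1.4, [295.0, 208.0])
(605.8, 72.3, 48.9, 6.1, -1.9, [283.0, 207.0])
(605.6, 122.0, 50.9, 4.2, 2.1, [259.0, 207.0])
(606.0, 148.3, 48.7, 6.3, 2.2, [247.0, 206.0])
(604.9, 197.8, 48.8, 6.6, -0.4, [223.0, 206.0])
(645.3, 21.3, 44.3, 6.4, -88.6, [308.0, 190.0])
(645.5, 97.2, 44.3, 6.4, -88.6, [272.0, 189.0])
(645.8, 173.0, 44.3, 6.4, -88.6, [236.0, 188.0])
stand
(595.8, -199.4, 57.2, 56.4, -84.4, [419.0, 211.0])
probe
(595.2, -198.2, 22.0, 18.4, -88.6, [425.0, 207.0])
```

View pics/cA.png

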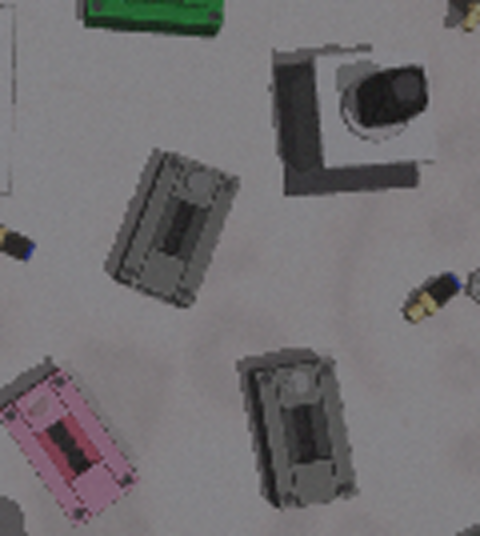

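View pics/cB.png

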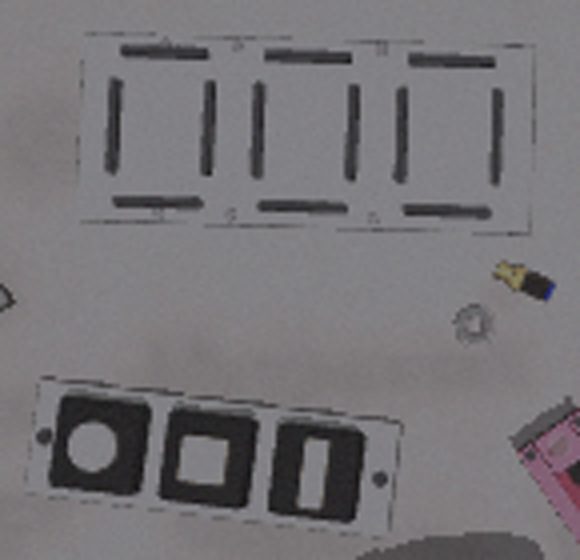

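The crops confirm the choices. Two grey loggers: A at about (369,242) and B at about (401,293), slots up. Three empty bays and the three distinct keys are also clear. Next I check how high the instrument box stands on the way, and the shifts to logger B.

```bash
python3 - <<'E'
from h import *
P=np.load("/tmp/c.npz")["P"]; b=P[235:400,475:640].reshape(-1,3); t=b[b[:,2]>.1]
print("box",np.nanpercentile(t,1,0),np.nanpercentile(t,99,0))
p,M,s=tool(); print(M.round(2))
go(434.6,-173.8,100.8); go(536.5,-108.2,69.4)
E
```

```text
box [ 0.2690397  -0.5727176   0.10766564] [ 0.53089596 -0.32480957  0.15415685]
[[ 0.94  0.35 -0.  ]
 [ 0.35 -0.94  0.  ]
 [ 0.   -0.   -1.  ]]
shift [ 347.7 -361.2    0.8] yaw 9.41356239036395 z 230.2 q6 -0.15 t 0.15
shift [ 466.  -387.6    0.8] yaw 40.81356239036393 z 230.2 q6 -0.15 t 0.15
```

```bash
python3 -m crank '[[[50,-52,0],0,0],[[90,-93,0],0,0],[[130,-135,0],0,0],[[170,-177,0],2,0],[[210,-218,0],4,0],[[250,-260,0],6,0],[[290,-301,0],8,0],[[348,-361,0],9.4,0],[[348,-361,0],9.4,0],[[348,-361,0],9.4,0]]' 40
python3 -m crank '[[[0,0,0],0,0],[[0,0,0],0,0],[[0,0,0],0,0],[[0,0,0],0,0]]'
python3 - <<'E'
from h import *
go(434.6,-173.8,100.8)
E
```

```text
time: 1.15
eef_pos: [0.4347, -0.1737, 0.2313]
tcp_rot: [0.996, 0.094, 0.0, 0.0]
contact_force: [0.2, 0.2, 0.3]
opening: 0.999
finger_force: 0.0
time: 1.55
eef_pos: [0.4341, -0.1769, 0.2312]
tcp_rot: [0.996, 0.093, -0.0, 0.0]
contact_force: [0.3, 0.2, -0.5]
opening: 0.997
finger_force: 0.0
shift [ 1.1 -3.  -0. ] yaw -0.11600828673067554 z 231.2 q6 0.78 t 1.55
```

```bash
python3 -m crank '[[[1,-3,50],0,0],[[1,-3,90],0,0],[[1,-3,130],0,0],[[1,-3,160],0,0],[[1,-3,185],0,0],[[1,-3,205],0,0],[[1,-3,215],0,0],[[1,-3,219],0,0],[[1,-3,219],0,0],[[1,-3,219],0,0]]'
python3 -m crank '[[[0,0,0],0,0],[[0,0,0],0,0]]'
python3 - <<'E'
from h import *
go(434.6,-173.8,100.8)
E
```

```text
time: 2.55
eef_pos: [0.4357, -0.1734, 0.0134]
tcp_rot: [0.996, 0.094, 0.001, 0.001]
contact_force: [-0.6, -0.6, 0.2]
opening: 1.001
finger_force: 0.0
time: 2.75
eef_pos: [0.4355, -0.1729, 0.0132]
tcp_rot: [0.996, 0.094, 0.001, 0.001]
contact_force: [-0.4, -0.4, 0.6]
opening: 1.001
finger_force: 0.0
shift [-1.1  0.7 -0. ] yaw 0.02130979170641467 z 13.2 q6 0.79 t 2.75
```

```bash
python3 -m crank '[[[0,0,0],0,255],[[0,0,0],0,255],[[0,0,0],0,255],[[0,0,0],0,255],[[0,0,0],0,255],[[0,0,0],0,255],[[0,0,0],0,255],[[0,0,0],0,255]]' 50
python3 -m crank '[[[0,0,-10],0,255],[[0,0,-30],0,255],[[0,0,-60],0,255],[[0,0,-100],0,255],[[0,0,-100],0,255],[[0,0,-100],0,255],[[0,0,-100],0,255]]'
python3 - <<'E'
from h import *
go(605.6,21.5,90)
E
```

```text
time: 3.55
eef_pos: [0.4355, -0.1729, 0.0128]
tcp_rot: [0.996, 0.094, 0.0, 0.0]
contact_force: [0.2, -1.0, 4.9]
opening: 0.456
finger_force: 52.2
time: 4.25
eef_pos: [0.4334, -0.1715, 0.1104]
tcp_rot: [0.996, 0.094, -0.002, -0.001]
contact_force: [-0.1, 0.1, -1.8]
opening: 0.453
finger_force: 51.6
shift [ 2.053e+02 -1.573e+02 -1.000e-01] yaw 10.809941173267987 z 110.4 q6 0.79 t 4.25
```

```bash
python3 -m crank '[[[20,-15,0],0,255],[[50,-38,0],3,255],[[85,-65,0],6,255],[[120,-92,0],9,255],[[155,-119,0],10.8,255],[[180,-138,0],10.8,255],[[196,-150,0],10.8,255],[[205,-157,0],10.8,255],[[205,-157,0],10.8,255],[[205,-157,0],10.8,255]]'
python3 -m crank '[[[0,0,0],0,255],[[0,0,0],0,255],[[0,0,0],0,255]]'
python3 - <<'E'
from h import *
go(606.6,21.5,90)
E
```

```text
time: 5.25
eef_pos: [0.6056, 0.0197, 0.1109]
tcp_rot: [1.0, 0.0, -0.002, 0.0]
contact_force: [-0.6, -0.3, -1.0]
opening: 0.457
finger_force: 51.5
time: 5.55
eef_pos: [0.6066, 0.0194, 0.1125]
tcp_rot: [1.0, -0.0, 0.0, 0.0]
contact_force: [0.4, 0.6, -1.9]
opening: 0.461
finger_force: 51.5
shift [ 0.  -2.1 -0. ] yaw -0.048053791523045675 z 112.5 q6 1.44 t 5.55
```

```bash
python3 -m crank '[[[0,-2,20],0,255],[[0,-2,45],0,255],[[0,-2,65],0,255],[[0,-2,77],0,255],[[0,-2,77],0,255],[[0,-2,77],0,255],[[0,-2,77],0,255],[[0,-2,77],0,255]]'
python3 - <<'E'
from h import *
go(606.6,21.5,90)
cv2.imwrite("pics/s1.png",cv2.resize(Cam("side").im[180:360,180:420],None,fx=3,fy=3))
for i in range(3): go(606.6,21.5,90); read_camera("side")
E
```

```text
time: 6.35
eef_pos: [0.6079, 0.022, 0.0368]
tcp_rot: [1.0, 0.0, 0.001, 0.0]
contact_force: [-0.0, 0.1, -1.7]
opening: 0.458
finger_force: 51.5
shift [-1.3  0.5 -0. ] yaw 0.016053655244320453 z 36.8 q6 1.44 t 6.35
shift [-1.1  0.5 -0. ] yaw 0.014978551242563753 z 36.6 q6 1.44 t 6.4
shift [-0.9  0.5 -0. ] yaw 0.01431918738450122 z 36.4 q6 1.44 t 6.45
shift [-0.7  0.6 -0. ] yaw 0.01986269710130273 z 36.1 q6 1.44 t 6.5
```

View pics/s1.png

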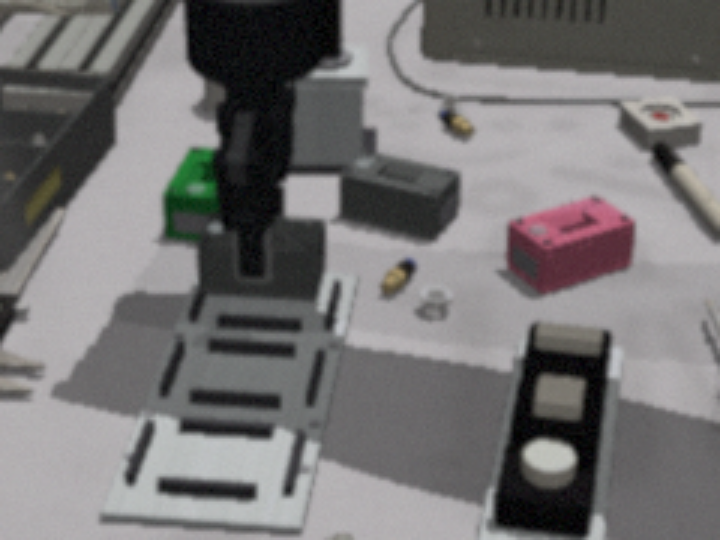

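The side crop shows the gripped logger at about (262,255) hanging level just over bay 1, lined up with the bay's end strips. I'll lower it.

```bash
python3 -m crank '[[[-0.5,0.5,5],0,255],[[-0.5,0.5,10],0,255],[[-0.5,0.5,14],0,255],[[-0.5,0.5,18],0,255],[[-0.5,0.5,18],0,255],[[-0.5,0.5,18],0,255]]'
python3 - <<'E'
from h import *
go(606.6,21.5,90)
E
```

```text
time: 7.15
eef_pos: [0.6062, 0.0216, 0.0189]
tcp_rot: [1.0, 0.0, -0.001, 0.0]
contact_force: [-5.9, -0.3, 9.4]
opening: 0.455
finger_force: 52.9
shift [ 0.4  0.1 -0. ] yaw 0.03513506429538893 z 18.9 q6 1.44 t 7.15
```

```bash
python3 -m crank '[[[0,0,0],0,120],[[0,0,0],0,60],[[0,0,0],0,0],[[0,0,0],0,0],[[0,0,0],0,0],[[0,0,0],0,0]]'
python3 -m crank '[[[0,0,-10],0,0],[[0,0,-30],0,0],[[0,0,-70],0,0],[[0,0,-110],0,0],[[0,0,-150],0,0],[[0,0,-150],0,0],[[0,0,-150],0,0],[[0,0,-150],0,0]]'
python3 - <<'E'
from h import *
c=Cam("top"); hsv=cv2.cvtColor(c.im,cv2.COLOR_BGR2HSV); z=c.P[...,2]
for zz in(.034,.040): print(zz,*rects(c,(z>.026)&(z<.046)&(hsv[...,1]<60),zz,1200,3500),sep="\n")
go(536.5,-108.2,69.4)
cv2.imwrite("pics/t2.png",cv2.resize(c.im[170:320,200:440],None,fx=3,fy=3))
E
```

```text
time: 7.75
eef_pos: [0.6063, 0.0216, 0.0172]
tcp_rot: [1.0, 0.0, -0.0, 0.0]
contact_force: [0.5, 0.4, -0.2]
opening: 1.002
finger_force: 0.0
time: 8.55
eef_pos: [0.6054, 0.0217, 0.1662]
tcp_rot: [1.0, 0.0, -0.001, -0.0]
contact_force: [-0.1, 0.6, 0.4]
opening: 0.999
finger_force: 0.0
0.034
(408.0, -333.7, 265.3, 11.8, -4.6, [480.0, 309.0])
(521.5, 291.4, 51.0, 50.2, -52.0, [173.0, 244.0])
(536.5, -108.2, 70.2, 40.4, -20.5, [369.0, 242.0])
(676.6, -412.6, 36.2, 34.8, -44.4, [517.0, 178.0])
(762.1, -99.1, 199.5, 8.4, 84.9, [366.0, 134.0])
0.04
(408.4, -331.6, 263.6, 11.7, -4.6, [480.0, 309.0])
(521.2, 289.4, 50.6, 49.8, -52.0, [173.0, 244.0])
(536.1, -107.5, 69.8, 40.1, -20.5, [369.0, 242.0])
(675.2, -409.9, 36.0, 34.6, -44.4, [517.0, 178.0])
(760.2, -98.5, 198.2, 8.4, 84.9, [366.0, 134.0])
shift [-68.7 129.9   0.2] yaw 20.613950411980397 z 165.6 q6 1.44 t 8.6
```

View pics/t2.png

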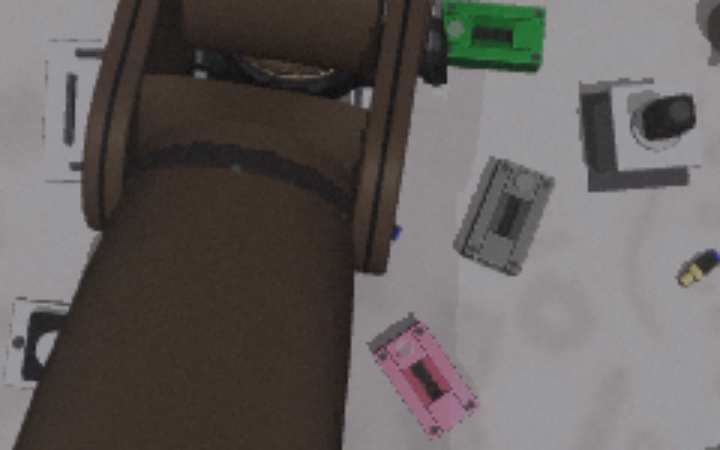

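```bash
python3 -m crank '[[[-20,40,0],6,0],[[-40,80,0],12,0],[[-60,115,0],18,0],[[-69,130,0],20.6,0],[[-69,130,0],20.6,0],[[-69,130,0],20.6,0],[[-69,130,0],20.6,0],[[-69,130,0],20.6,0]]'
python3 - <<'E'
from h import *
go(536.5,-108.2,69.4)
E
```

```text
time: 9.4
eef_pos: [0.5376, -0.1075, 0.1669]
tcp_rot: [0.984, -0.178, -0.0, -0.0]
contact_force: [-0.6, 0.2, 0.4]
opening: 1.001
finger_force: 0.0
shift [-0.8  1.1  0. ] yaw 0.11373763204085208 z 166.9 q6 1.55 t 9.4
```

```bash
python3 -m crank '[[[-1,1,40],0,0],[[-1,1,80],0,0],[[-1,1,115],0,0],[[-1,1,140],0,0],[[-1,1,150],0,0],[[-1,1,154],0,0],[[-1,1,154],0,0],[[-1,1,154],0,0],[[-1,1,154],0,0]]'
python3 - <<'E'
from h import *
go(536.5,-108.2,69.4)
E
python3 -m crank '[[[0,0,0],0,255],[[0,0,0],0,255],[[0,0,0],0,255],[[0,0,0],0,255],[[0,0,0],0,255],[[0,0,0],0,255],[[0,0,0],0,255],[[0,0,0],0,255]]' 50
python3 -m crank '[[[0,0,-10],0,255],[[0,0,-30],0,255],[[0,0,-60],0,255],[[0,0,-100],0,255],[[0,0,-100],0,255],[[0,0,-100],0,255],[[0,0,-100],0,255]]'
python3 - <<'E'
from h import *
go(605.7,173.2,90)
E
```

```text
time: 10.3
eef_pos: [0.5373, -0.1094, 0.015]
tcp_rot: [0.984, -0.179, 0.002, 0.0]
contact_force: [0.4, 0.8, -0.0]
opening: 0.997
finger_force: 0.0
shift [-1.2 -0.8 -0. ] yaw 0.027213336926990905 z 15.0 q6 1.54 t 10.3
time: 11.1
eef_pos: [0.5365, -0.1092, 0.0138]
tcp_rot: [0.984, -0.179, 0.0, 0.0]
contact_force: [0.0, 0.6, 4.6]
opening: 0.459
finger_force: 52.3
time: 11.8
eef_pos: [0.5344, -0.1084, 0.1114]
tcp_rot: [0.984, -0.179, -0.002, -0.0]
contact_force: [0.7, 0.2, -1.5]
opening: 0.459
finger_force: 51.7
shift [-3.230e+01 -2.886e+02  2.000e-01] yaw -20.588405451270432 z 111.4 q6 1.54 t 11.8
```

```bash
python3 -m crank '[[[-3,-25,0],0,255],[[-7,-60,0],-5,255],[[-12,-105,0],-10,255],[[-17,-150,0],-15,255],[[-22,-195,0],-20.6,255],[[-26,-235,0],-20.6,255],[[-30,-268,0],-20.6,255],[[-32,-289,0],-20.6,255],[[-32,-289,0],-20.6,255],[[-32,-289,0],-20.6,255]]'
python3 -m crank '[[[0,0,20],0,255],[[0,0,40],0,255],[[0,0,60],0,255],[[0,0,70],0,255],[[0,0,74],0,255],[[0,0,74],0,255],[[0,0,74],0,255],[[0,0,74],0,255],[[0,0,74],0,255],[[0,0,74],0,255]]'
python3 - <<'E'
from h import *
go(605.7,173.2,90)
E
```

```text
time: 12.8
eef_pos: [0.6062, 0.1727, 0.1109]
tcp_rot: [1.0, 0.001, -0.002, 0.001]
contact_force: [-0.2, -0.1, -2.3]
opening: 0.457
finger_force: 51.6
time: 13.8
eef_pos: [0.6081, 0.1729, 0.04]
tcp_rot: [1.0, 0.0, 0.001, -0.0]
contact_force: [0.0, 0.3, -2.1]
opening: 0.458
finger_force: 51.6
shift [-2.4 -0.3 -0. ] yaw 0.022374721508469975 z 40.0 q6 1.69 t 13.8
```

```bash
python3 -m crank '[[[-2,0,2],0,255],[[-2,0,5],0,255],[[-2,0,10],0,255],[[-2,0,14],0,255],[[-2,0,18],0,255],[[-2,0,21],0,255],[[-2,0,21],0,255],[[-2,0,21],0,255]]'
python3 - <<'E'
from h import *
go(605.7,173.2,90)
E
```

```text
time: 14.6
eef_pos: [0.6057, 0.1728, 0.0199]
tcp_rot: [1.0, 0.0, -0.001, 0.0]
contact_force: [-4.6, -0.7, 7.4]
opening: 0.456
finger_force: 52.8
shift [ 0.  -0.4 -0. ] yaw 0.02144011923820699 z 19.9 q6 1.69 t 14.6
```

```bash
python3 -m crank '[[[0,0,0],0,120],[[0,0,0],0,60],[[0,0,0],0,0],[[0,0,0],0,0],[[0,0,0],0,0],[[0,0,0],0,0]]'
python3 -m crank '[[[0,0,-10],0,0],[[0,0,-30],0,0],[[0,0,-70],0,0],[[0,0,-110],0,0],[[0,0,-150],0,0],[[0,0,-190],0,0],[[0,0,-210],0,0],[[0,0,-210],0,0]]'
python3 -m crank '[[[0,45,0],0,0],[[0,90,0],0,0],[[0,135,0],0,0],[[0,180,0],0,0],[[0,225,0],0,0],[[0,270,0],0,0],[[0,270,0],0,0]]'
python3 - <<'E'
from h import *
c=Cam("top"); hsv=cv2.cvtColor(c.im,cv2.COLOR_BGR2HSV); z=c.P[...,2]
print(*rects(c,(z>.026)&(z<.046)&(hsv[...,1]<60),.04,1200,3500),sep="\n")
k=np.zeros(z.shape,bool);k[180:245,385:445]=1
print("stand",*rects(c,(z>.066)&(z<.079)&k,.072,500,9000),sep="\n")
print("probe",*rects(c,(z>.128)&(z<.15)&k,.137,100,2000),sep="\n")
go(595.5,-199,90)
cv2.imwrite("pics/t3.png",cv2.resize(c.im[170:320,200:440],None,fx=3,fy=3))
E
```

```text
time: 15.2
eef_pos: [0.6057, 0.1728, 0.0182]
tcp_rot: [1.0, 0.0, -0.0, 0.0]
contact_force: [0.1, -0.2, -0.1]
opening: 1.003
finger_force: 0.0
time: 16.0
eef_pos: [0.6081, 0.1732, 0.2344]
tcp_rot: [1.0, 0.0, 0.005, -0.001]
contact_force: [0.9, -0.1, 0.4]
opening: 1.002
finger_force: 0.0
time: 16.7
eef_pos: [0.6047, -0.102, 0.2262]
tcp_rot: [1.0, -0.003, -0.001, 0.0]
contact_force: [1.2, 0.4, 0.3]
opening: 1.002
finger_force: 0.0
(429.0, 83.1, 45.5, 43.5, -5.6, [273.0, 293.0])
(434.3, 137.9, 45.2, 43.9, -5.7, [246.0, 289.0])
(439.8, 192.8, 45.3, 44.1, -5.5, [219.0, 286.0])
(408.4, -331.5, 263.6, 11.8, -4.7, [480.0, 308.0])
(521.2, 289.4, 50.6, 49.8, -52.0, [173.0, 244.0])
(604.3, 21.6, 70.1, 38.9, 1.5, [306.0, 207.0])
(604.7, 172.3, 70.1, 42.6, 1.4, [233.0, 205.0])
(675.2, -409.9, 36.0, 34.6, -44.4, [517.0, 178.0])
stand
probe
shift [-8.8 99.5 -0.1] yaw -0.2479923742525898 z 226.2 q6 1.25 t 16.75
```

View pics/t3.png

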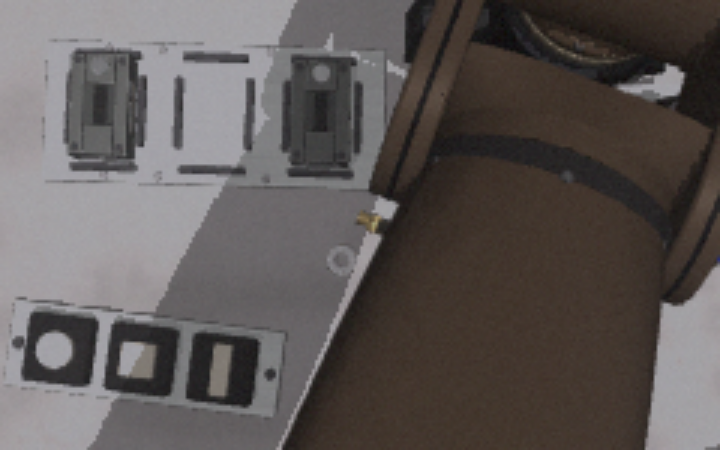

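Both loggers sit flat in bays 1 and 3 (crop pixels (322,110) and (102,105)), and there is no third logger. The probe is next.

```bash
python3 -m crank '[[[-3,40,-4],0,0],[[-6,75,-4],0,0],[[-9,99,-4],0,0],[[-9,99,-4],0,0],[[-9,99,-4],0,0],[[-9,99,-4],0,0],[[-9,99,-4],0,0],[[-9,99,-4],0,0],[[-9,99,-4],0,0]]'
python3 - <<'E'
from h import *
go(595.5,-199,90)
E
```

```text
time: 17.65
eef_pos: [0.597, -0.1955, 0.2324]
tcp_rot: [1.0, 0.001, 0.0, -0.0]
contact_force: [-0.5, -1.0, -0.4]
opening: 1.0
finger_force: 0.0
shift [-1.5  3.5 -0. ] yaw 0.069355720377132 z 232.4 q6 1.09 t 17.65
```

```bash
python3 -m crank '[[[-1,3,10],0,0],[[-1,3,40],0,0],[[-1,3,75],0,0],[[-1,3,105],0,0],[[-1,3,125],0,0],[[-1,3,138],0,0],[[-1,3,144],0,0],[[-1,3,144],0,0],[[-1,3,144],0,0],[[-1,3,144],0,0]]'
python3 - <<'E'
from h import *
go(595.5,-199,90)
E
```

```text
time: 18.65
eef_pos: [0.5968, -0.1997, 0.09]
tcp_rot: [1.0, 0.0, 0.001, 0.001]
contact_force: [-0.2, -0.9, -0.3]
opening: 1.002
finger_force: 0.0
shift [-1.3 -0.7 -0. ] yaw 0.015004534167928796 z 90.0 q6 1.09 t 18.65
```

```bash
python3 -m crank '[[[-1,-1,1],0,100],[[-1,-1,1],0,180],[[-1,-1,1],0,255],[[-1,-1,1],0,255],[[-1,-1,1],0,255],[[-1,-1,1],0,255],[[-1,-1,1],0,255],[[-1,-1,1],0,255],[[-1,-1,1],0,255],[[-1,-1,1],0,255]]' 60
python3 - <<'E'
from h import *
go(595.5,-199,90)
c=Cam("side"); cv2.imwrite("pics/s4.png",cv2.resize(c.im[130:290,200:400],None,fx=3.5,fy=3.5))
E
```

```text
time: 19.65
eef_pos: [0.595, -0.1983, 0.0876]
tcp_rot: [1.0, 0.0, 0.0, 0.0]
contact_force: [-0.2, 0.1, 2.3]
opening: 0.227
finger_force: 58.8
shift [0.5 0.7 0. ] yaw 0.012321298846245554 z 87.6 q6 1.09 t 19.65
```

View pics/s4.png

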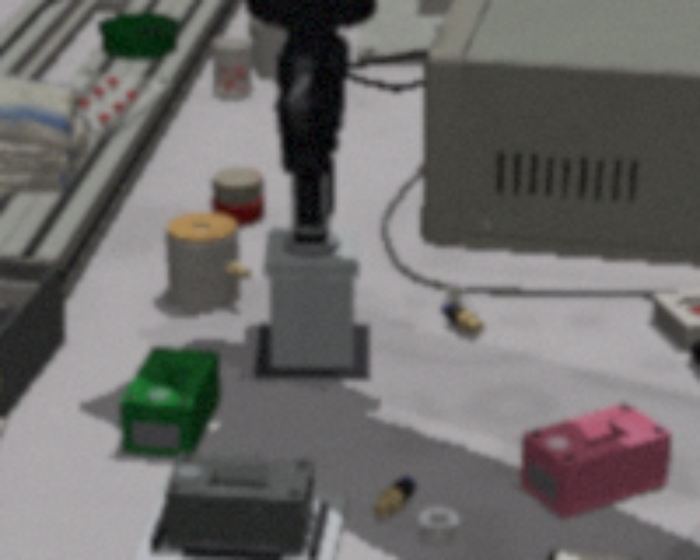

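The gripper at about (315,190) holds the probe's handle squarely in its stand at about (312,300); opening 19 mm. I'll lift it and go to logger 1.

```bash
python3 -m crank '[[[0,0,-10],0,255],[[0,0,-25],0,255],[[0,0,-45],0,255],[[0,0,-70],0,255],[[0,0,-90],0,255],[[0,0,-90],0,255],[[0,0,-90],0,255],[[0,0,-90],0,255]]' 80
python3 -m crank '[[[1,-15,0],0,255],[[2,-40,0],0,255],[[4,-80,0],0,255],[[6,-120,0],0,255],[[8,-160,0],0,255],[[9,-190,0],0,255],[[9,-210,0],0,255],[[9,-220,0],0,255],[[9,-220,0],0,255],[[9,-220,0],0,255]]'
python3 -m crank '[[[0,0,0],0,255],[[0,0,0],0,255],[[0,0,0],0,255],[[0,0,0],0,255],[[0,0,0],0,255]]'
python3 - <<'E'
from h import *
go(604.5,21.6,90)
c=Cam("side"); cv2.imwrite("pics/s5.png",cv2.resize(c.im[130:340,180:380],None,fx=2.8,fy=2.8))
c=Cam("top"); k=(c.P[...,2]>.028)&(c.P[...,2]<.046)&(cv2.cvtColor(c.im,cv2.COLOR_BGR2HSV)[...,1]<60); print(*rects(c,k,.04,1200,3500),sep="\n")
E
```

```text
time: 20.5
eef_pos: [0.5939, -0.1977, 0.1757]
tcp_rot: [1.0, 0.0, -0.001, -0.001]
contact_force: [0.1, -0.6, -0.5]
opening: 0.226
finger_force: 77.2
time: 21.5
eef_pos: [0.6035, 0.0216, 0.1769]
tcp_rot: [1.0, 0.0, -0.0, 0.0]
contact_force: [-0.1, -0.3, -1.3]
opening: 0.228
finger_force: 77.4
time: 22.0
eef_pos: [0.6038, 0.0215, 0.1774]
tcp_rot: [1.0, -0.0, 0.0, -0.0]
contact_force: [0.3, -0.4, -1.4]
opening: 0.223
finger_force: 77.4
shift [ 0.7 -0.1  0. ] yaw -0.016439346479387495 z 177.4 q6 1.44 t 22.0
(408.4, -331.6, 263.6, 11.6, -4.8, [480.0, 309.0])
(521.1, 289.7, 49.5, 48.8, 37.8, [173.0, 243.0])
(675.2, -410.0, 37.0, 33.4, -88.6, [517.0, 178.0])
(759.4, -98.5, 198.2, 7.2, 85.3, [366.0, 134.0])
```

View pics/s5.png

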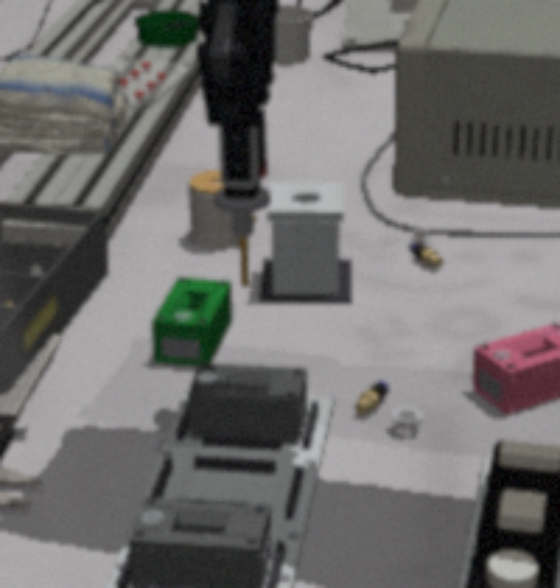

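```bash
python3 -m crank '[[[-8,0,20],0,255],[[-8,0,45],0,255],[[-8,0,65],0,255],[[-8,0,69],0,255],[[-8,0,71],0,255],[[-8,0,73],0,255],[[-8,0,73],0,255],[[-8,0,73],0,255],[[-8,0,73],0,255]]'
python3 - <<'E'
from h import *
go(604.5,21.6,90)
E
python3 -m crank '[[[0,0,4],0,255],[[0,0,8],0,255],[[0,0,11],0,255],[[0,0,11],0,255],[[0,0,11],0,255],[[0,0,11],0,255]]'
python3 -m crank '[[[0,0,0],0,255],[[0,0,0],0,255]]'
python3 -m crank '[[[0,0,-4],0,255],[[0,0,-8],0,255],[[0,0,-11],0,255],[[0,0,-11],0,255]]'
```

```text
time: 23.0
eef_pos: [0.5962, 0.0218, 0.1051]
tcp_rot: [1.0, 0.0, 0.001, 0.0]
contact_force: [-0.7, -0.3, -0.6]
opening: 0.227
finger_force: 77.3
shift [8.3 0.2 0. ] yaw 0.015019293257751087 z 105.1 q6 1.44 t 23.0
time: 23.6
eef_pos: [0.5961, 0.0218, 0.0937]
tcp_rot: [1.0, 0.0, 0.0, 0.0]
contact_force: [-0.3, 0.3, 1.8]
opening: 0.223
finger_force: 77.7
time: 23.8
eef_pos: [0.596, 0.0218, 0.0936]
tcp_rot: [1.0, 0.0, 0.0, 0.0]
contact_force: [0.1, 0.1, 2.3]
opening: 0.229
finger_force: 77.7
time: 24.2
eef_pos: [0.5957, 0.0219, 0.1046]
tcp_rot: [1.0, 0.0, -0.0, 0.0]
contact_force: [-0.1, -0.6, -1.3]
opening: 0.225
finger_force: 77.6
```

```bash
f(){ grep -E "eef_pos|contact" | tr '\n' ' '; echo; }
python3 -m crank '[[[3,0,0],0,255],[[3,0,5],0,255],[[3,0,11],0,255],[[3,0,11],0,255],[[3,0,11],0,255],[[3,0,11],0,255],[[3,0,11],0,255]]'|f
python3 -m crank '[[[0,0,-6],0,255],[[0,0,-11],0,255],[[3,0,-11],0,255],[[3,0,-6],0,255],[[3,0,0],0,255],[[3,0,0],0,255],[[3,0,0],0,255],[[3,0,0],0,255],[[3,0,0],0,255]]'|f
python3 -m crank '[[[0,0,-6],0,255],[[0,0,-11],0,255],[[3,0,-11],0,255],[[3,0,-6],0,255],[[3,0,0],0,255],[[3,0,0],0,255],[[3,0,0],0,255],[[3,0,0],0,255],[[3,0,0],0,255]]'|f
python3 -m crank '[[[0,0,-6],0,255],[[0,0,-11],0,255],[[3,0,-11],0,255],[[3,0,-6],0,255],[[3,0,0],0,255],[[3,0,0],0,255],[[3,0,0],0,255],[[3,0,0],0,255],[[3,0,0],0,255]]'|f
python3 -m crank '[[[0,0,-6],0,255],[[0,0,-11],0,255],[[3,0,-11],0,255],[[3,0,-6],0,255],[[3,0,0],0,255],[[3,0,0],0,255],[[3,0,0],0,255],[[3,0,0],0,255],[[3,0,0],0,255]]'|f
python3 -m crank '[[[0,0,-6],0,255],[[0,0,-11],0,255],[[3,0,-11],0,255],[[3,0,-6],0,255],[[3,0,0],0,255],[[3,0,0],0,255],[[3,0,0],0,255],[[3,0,0],0,255],[[3,0,0],0,255]]'|f
python3 -m crank '[[[0,0,-6],0,255],[[0,0,-11],0,255],[[0,0,-11],0,255],[[0,0,-11],0,255]]'|f
```

```text
eef_pos: [0.5991, 0.0218, 0.0937] contact_force: [1.2, -0.7, 1.9] 
eef_pos: [0.6015, 0.0218, 0.0932] contact_force: [0.2, -0.2, -0.9] 
eef_pos: [0.6046, 0.0218, 0.0932] contact_force: [-0.0, -0.2, -0.9] 
eef_pos: [0.607, 0.0219, 0.0927] contact_force: [-1.0, -0.2, -1.7] 
eef_pos: [0.6111, 0.0217, 0.0937] contact_force: [0.6, -0.2, 1.2] 
eef_pos: [0.614, 0.0218, 0.0936] contact_force: [-0.2, 0.3, 0.8] 
eef_pos: [0.6134, 0.0219, 0.1041] contact_force: [1.1, 0.4, -0.7]
```

The hole in logger 1 shows at x = 601.5 to 607, centre about 604.7. I'll push the pin there.

```bash
f(){ grep -E "eef_pos|contact" | tr '\n' ' '; echo; }
python3 -m crank '[[[-4,0,0],0,255],[[-9,0,0],0,255],[[-9,0,0],0,255],[[-9,0,0],0,255],[[-9,0,5],0,255],[[-9,0,11],0,255],[[-9,0,15],0,255],[[-9,0,18],0,255],[[-9,0,18],0,255],[[-9,0,18],0,255]]'|f
python3 -m crank '[[[0,0,1],0,255],[[0,0,2],0,255],[[0,0,3],0,255],[[0,0,3],0,255],[[0,0,3],0,255]]'|f
python3 -m crank '[[[0,0,1],0,255],[[0,0,2],0,255],[[0,0,3],0,255],[[0,0,3],0,255],[[0,0,3],0,255]]'|f
python3 -m crank '[[[0,0,0.5],0,255],[[0,0,1],0,255],[[0,0,1],0,255],[[0,0,1],0,255]]'|f
```

```text
eef_pos: [0.6051, 0.0218, 0.0868] contact_force: [0.5, -1.1, 2.2] 
eef_pos: [0.605, 0.0218, 0.0836] contact_force: [-0.2, -0.9, 3.1] 
eef_pos: [0.6049, 0.0218, 0.0803] contact_force: [0.6, -0.2, 3.1] 
eef_pos: [0.6049, 0.0218, 0.0794] contact_force: [0.6, 0.5, 3.0]
```

```bash
f(){ grep -E "eef_pos|contact" | tr '\n' ' '; echo; }
python3 -m crank '[[[0,0,0.5],0,255],[[0,0,1],0,255],[[0,0,1],0,255],[[0,0,1],0,255]]'|f
python3 -m crank '[[[0,0,0.5],0,255],[[0,0,1],0,255],[[0,0,1],0,255],[[0,0,1],0,255]]'|f
```

```text
eef_pos: [0.605, 0.0218, 0.0788] contact_force: [0.5, -0.3, 4.6] 
eef_pos: [0.6052, 0.0217, 0.0786] contact_force: [-1.0, -0.2, 7.5]
```

```bash
f(){ grep -E "eef_pos|contact" | tr '\n' ' '; echo; }
python3 -m crank '[[[0,0,1],0,255],[[0,0,2],0,255],[[0,0,2],0,255],[[0,0,2],0,255]]'|f
python3 -m crank '[[[0,0,-5],0,255],[[0,0,-15],0,255],[[0,0,-30],0,255],[[0,0,-55],0,255],[[0,0,-75],0,255],[[0,0,-75],0,255],[[0,0,-75],0,255],[[0,0,-75],0,255]]'|f
python3 - <<'E'
from h import *
c=Cam("top"); k=(c.P[...,2]>.028)&(c.P[...,2]<.046)&(cv2.cvtColor(c.im,cv2.COLOR_BGR2HSV)[...,1]<60); print(*rects(c,k,.04,1200,3500),sep="\n")
go(604.7,172.4,90)
E
```

```text
eef_pos: [0.6057, 0.0217, 0.0781] contact_force: [-3.1, -0.2, 13.8] 
eef_pos: [0.6034, 0.022, 0.1484] contact_force: [-0.8, -1.0, -1.6] 
(440.9, 202.9, 47.0, 26.0, -11.5, [214.0, 284.0])
(408.4, -331.6, 263.6, 11.2, -4.6, [480.0, 309.0])
(521.0, 289.6, 50.2, 50.0, -52.0, [173.0, 244.0])
(605.4, 181.1, 71.9, 26.7, -5.6, [228.0, 203.0])
(759.8, -99.3, 200.3, 7.4, 84.8, [366.0, 134.0])
shift [ 1.300e+00 -1.504e+02  1.000e-01] yaw 0.010621693707435043 z 148.3 q6 1.44 t 34.25
```

```bash
f(){ grep -E "eef_pos|contact" | tr '\n' ' '; echo; }
python3 -m crank '[[[-1,-15,0],0,255],[[-3,-40,0],0,255],[[-5,-75,0],0,255],[[-6,-110,0],0,255],[[-7,-135,0],0,255],[[-8,-150.5,0],0,255],[[-8,-150.5,0],0,255],[[-8,-150.5,0],0,255],[[-8,-150.5,0],0,255],[[-8,-150.5,0],0,255]]'|f
python3 -m crank '[[[0,0,0],0,255],[[0,0,0],0,255],[[0,0,0],0,255],[[0,0,0],0,255]]'|f
python3 - <<'E'
from h import *
go(595.7,172.4,90)
E
```

```text
eef_pos: [0.5969, 0.1712, 0.1503] contact_force: [-0.6, -0.4, -1.1] 
eef_pos: [0.5968, 0.1722, 0.1504] contact_force: [-0.1, 0.3, -1.0] 
shift [-1.1 -0.2 -0. ] yaw 1.0379068896781973e-05 z 150.4 q6 1.69 t 35.65
```

```bash
f(){ grep -E "eef_pos|contact" | tr '\n' ' '; echo; }
python3 -m crank '[[[-1,0,20],0,255],[[-1,0,35],0,255],[[-1,0,42],0,255],[[-1,0,45],0,255],[[-1,0,46],0,255],[[-1,0,46],0,255],[[-1,0,46],0,255],[[-1,0,46],0,255],[[-1,0,46],0,255]]'|f
python3 -m crank '[[[0,0,5],0,255],[[0,0,11],0,255],[[0,0,11],0,255],[[0,0,11],0,255],[[0,0,11],0,255],[[0,0,11],0,255]]'|f
```

```text
eef_pos: [0.596, 0.1723, 0.1048] contact_force: [0.4, 0.1, -1.8] 
eef_pos: [0.5962, 0.1724, 0.0938] contact_force: [0.5, 0.5, 1.5]
```

```bash
f(){ grep -E "eef_pos|contact" | tr '\n' ' '; echo; }
python3 -m crank '[[[0,0,-6],0,255],[[0,0,-11],0,255],[[3,0,-11],0,255],[[3,0,-6],0,255],[[3,0,0],0,255],[[3,0,0],0,255],[[3,0,0],0,255],[[3,0,0],0,255],[[3,0,0],0,255]]'|f
python3 -m crank '[[[0,0,-6],0,255],[[0,0,-11],0,255],[[3,0,-11],0,255],[[3,0,-6],0,255],[[3,0,0],0,255],[[3,0,0],0,255],[[3,0,0],0,255],[[3,0,0],0,255],[[3,0,0],0,255]]'|f
python3 -m crank '[[[0,0,-6],0,255],[[0,0,-11],0,255],[[3,0,-11],0,255],[[3,0,-6],0,255],[[3,0,0],0,255],[[3,0,0],0,255],[[3,0,0],0,255],[[3,0,0],0,255],[[3,0,0],0,255]]'|f
python3 -m crank '[[[0,0,-6],0,255],[[0,0,-11],0,255],[[3,0,-11],0,255],[[3,0,-6],0,255],[[3,0,0],0,255],[[3,0,0],0,255],[[3,0,0],0,255],[[3,0,0],0,255],[[3,0,0],0,255]]'|f
python3 -m crank '[[[0,0,-6],0,255],[[0,0,-11],0,255],[[3,0,-11],0,255],[[3,0,-6],0,255],[[3,0,0],0,255],[[3,0,0],0,255],[[3,0,0],0,255],[[3,0,0],0,255],[[3,0,0],0,255]]'|f
python3 -m crank '[[[0,0,-6],0,255],[[0,0,-11],0,255],[[3,0,-11],0,255],[[3,0,-6],0,255],[[3,0,0],0,255],[[3,0,0],0,255],[[3,0,0],0,255],[[3,0,0],0,255],[[3,0,0],0,255]]'|f
python3 -m crank '[[[0,0,-6],0,255],[[0,0,-11],0,255],[[0,0,-11],0,255],[[0,0,-11],0,255]]'|f
```

```text
eef_pos: [0.5985, 0.1723, 0.0931] contact_force: [0.8, 0.1, -1.5] 
eef_pos: [0.6016, 0.1723, 0.0932] contact_force: [0.3, 0.2, -0.8] 
eef_pos: [0.6041, 0.1722, 0.0927] contact_force: [-0.2, -0.4, -1.4] 
eef_pos: [0.608, 0.1723, 0.0937] contact_force: [1.2, -0.5, 1.5] 
eef_pos: [0.6108, 0.1723, 0.0936] contact_force: [0.4, -0.1, 1.4] 
eef_pos: [0.6139, 0.1723, 0.0936] contact_force: [0.6, -0.2, 1.7] 
eef_pos: [0.6134, 0.1723, 0.1042] contact_force: [-0.3, 0.5, -0.7]
```

Logger 2's hole is centred at about x = 601.5. I'll move 12 mm back and push.

```bash
f(){ grep -E "eef_pos|contact" | tr '\n' ' '; echo; }
python3 -m crank '[[[-6,0,0],0,255],[[-12,0,0],0,255],[[-12,0,0],0,255],[[-12,0,0],0,255],[[-12,0,5],0,255],[[-12,0,11],0,255],[[-12,0,15],0,255],[[-12,0,18],0,255],[[-12,0,18],0,255],[[-12,0,18],0,255]]'|f
python3 -m crank '[[[0,0,1],0,255],[[0,0,2],0,255],[[0,0,3],0,255],[[0,0,4],0,255],[[0,0,5],0,255],[[0,0,6],0,255],[[0,0,6],0,255],[[0,0,6],0,255]]'|f
python3 -m crank '[[[0,0,1],0,255],[[0,0,2],0,255],[[0,0,2],0,255],[[0,0,2],0,255]]'|f
python3 -m crank '[[[0,0,0.5],0,255],[[0,0,1],0,255],[[0,0,1],0,255],[[0,0,1],0,255]]'|f
python3 -m crank '[[[0,0,0.5],0,255],[[0,0,1],0,255],[[0,0,1],0,255],[[0,0,1],0,255]]'|f
python3 -m crank '[[[0,0,0.5],0,255],[[0,0,1],0,255],[[0,0,1],0,255],[[0,0,1],0,255]]'|f
```

```text
eef_pos: [0.6021, 0.1723, 0.0868] contact_force: [-0.5, 0.2, 1.9] 
eef_pos: [0.6019, 0.1723, 0.0803] contact_force: [0.5, -1.1, 2.9] 
eef_pos: [0.602, 0.1724, 0.0788] contact_force: [-0.6, -0.0, 5.7] 
eef_pos: [0.6022, 0.1724, 0.0786] contact_force: [-0.1, -0.6, 8.4] 
eef_pos: [0.6025, 0.1724, 0.0784] contact_force: [-2.1, 0.4, 10.3] 
eef_pos: [0.6027, 0.1724, 0.0782] contact_force: [-2.2, -0.5, 13.4]
```

```bash
f(){ grep -E "eef_pos|contact" | tr '\n' ' '; echo; }
python3 -m crank '[[[0,0,-5],0,255],[[0,0,-15],0,255],[[0,0,-30],0,255],[[0,0,-60],0,255],[[0,0,-100],0,255],[[0,0,-102],0,255],[[0,0,-102],0,255],[[0,0,-102],0,255]]'|f
python3 -m crank '[[[0,25,0],0,255],[[-1,65,0],0,255],[[-2,110,0],0,255],[[-3,155,0],0,255],[[-4,200,0],0,255],[[-5,245,0],0,255],[[-6,290,0],0,255],[[-7,330,0],0,255],[[-7,355,0],0,255],[[-7,370,0],0,255]]'|f
python3 -m crank '[[[0,0,0],0,255],[[0,0,0],0,255],[[0,0,0],0,255],[[0,0,0],0,255],[[0,0,0],0,255],[[0,0,0],0,255]]'|f
python3 - <<'E'
from h import *
c=Cam("top"); k=(c.P[...,2]>.028)&(c.P[...,2]<.046)&(cv2.cvtColor(c.im,cv2.COLOR_BGR2HSV)[...,1]<60); print(*rects(c,k,.04,1200,3500),sep="\n")
go(595.2,-198.6,90)
E
```

```text
eef_pos: [0.6004, 0.1722, 0.1755] contact_force: [-0.3, 0.1, -1.3] 
eef_pos: [0.5933, -0.1994, 0.1747] contact_force: [-0.4, 0.5, -0.8] 
eef_pos: [0.595, -0.197, 0.1775] contact_force: [-0.3, -0.2, -1.1] 
(428.9, 83.1, 45.7, 43.1, -5.1, [274.0, 293.0])
(434.3, 138.1, 45.2, 43.6, -5.7, [246.0, 289.0])
(439.8, 192.9, 45.2, 43.9, -5.7, [219.0, 286.0])
(521.0, 289.6, 50.2, 49.9, -51.6, [173.0, 244.0])
(606.3, 24.5, 70.1, 40.7, 1.4, [305.0, 206.0])
(606.7, 172.3, 70.1, 42.6, 1.4, [233.0, 204.0])
(759.9, -99.4, 200.1, 6.8, 84.8, [367.0, 134.0])
shift [0.2 1.4 0. ] yaw 0.05611018003418167 z 177.5 q6 1.09 t 48.8
```

```bash
f(){ grep -E "eef_pos|contact" | tr '\n' ' '; echo; }
python3 -m crank '[[[0,1.4,10],0,255],[[0,1.4,25],0,255],[[0,1.4,40],0,255],[[0,1.4,50],0,255],[[0,1.4,60],0,255],[[0,1.4,65],0,255],[[0,1.4,65],0,255],[[0,1.4,65],0,255]]'|f
python3 - <<'E'
from h import *
go(595.2,-198.6,90)
E
python3 -m crank '[[[0,0,6],0,255],[[0,0,12],0,255],[[0,0,18],0,255],[[0,0,21],0,255],[[0,0,23],0,255],[[0,0,23],0,255],[[0,0,23],0,255]]'|f
```

```text
eef_pos: [0.5952, -0.1993, 0.1127] contact_force: [0.9, -1.0, 0.2] 
shift [ 0.  -0.7 -0. ] yaw 0.012654293104560566 z 112.7 q6 1.09 t 49.6
eef_pos: [0.5949, -0.1992, 0.0894] contact_force: [-1.2, -0.2, -0.5]
```

```bash
f(){ grep -E "eef_pos|contact" | tr '\n' ' '; echo; }
python3 -m crank '[[[0,0,1],0,255],[[0,0,1.5],0,255],[[0,0,1.5],0,255],[[0,0,1.5],0,255]]'|f
python3 -m crank '[[[0,0,0],0,160],[[0,0,0],0,140],[[0,0,0],0,100],[[0,0,0],0,40],[[0,0,0],0,0],[[0,0,0],0,0],[[0,0,0],0,0],[[0,0,0],0,0],[[0,0,0],0,0]]'|f
python3 -m crank '[[[0,0,-20],0,0],[[0,0,-50],0,0],[[0,0,-90],0,0],[[0,0,-130],0,0],[[0,0,-140],0,0],[[0,0,-140],0,0],[[0,0,-140],0,0]]'|f
python3 - <<'E'
from h import *
go(439,194.4,90)
c=Cam("side"); cv2.imwrite("pics/s6.png",cv2.resize(c.im[130:340,180:380],None,fx=2.8,fy=2.8))
E
```

```text
eef_pos: [0.5948, -0.1991, 0.0879] contact_force: [-0.2, 0.0, -0.5] 
eef_pos: [0.5948, -0.1991, 0.0878] contact_force: [0.2, -0.1, 0.4] 
eef_pos: [0.5941, -0.1987, 0.2262] contact_force: [-0.2, 0.4, -0.8] 
shift [-155.  -393.2    0.8] yaw 0.010125232045936627 z 226.2 q6 1.09 t 52.3
```

View pics/s6.png

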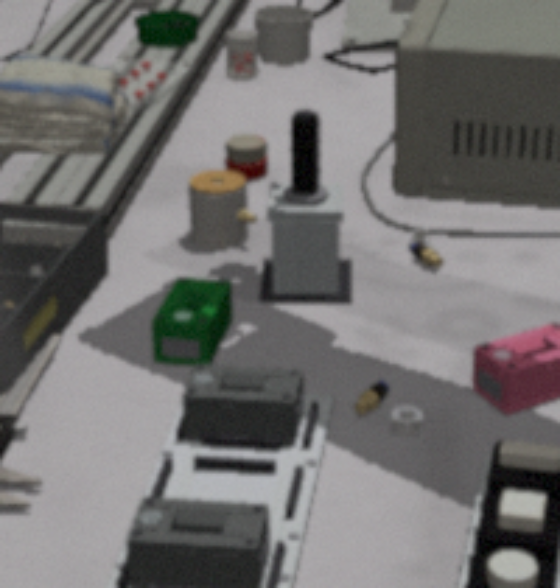

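The probe stands upright in its stand at about (305,155) with the flange on the plate, and both loggers are in place. I'll shut the gripper and go to the round key.

```bash
f(){ grep -E "eef_pos|contact|opening|time" | tr '\n' ' '; echo; }
python3 -m crank '[[[-8,-20,0],0,255],[[-20,-50,0],0,255],[[-37,-95,0],0,255],[[-55,-140,0],0,255],[[-72,-185,0],0,255],[[-90,-230,0],0,255],[[-107,-275,0],0,255],[[-125,-320,0],0,255],[[-143,-362,0],0,255],[[-155,-393,0],0,255]]'|f
python3 -m crank '[[[0,0,0],0,255],[[0,0,0],0,255],[[0,0,0],0,255],[[0,0,0],0,255],[[0,0,0],0,255],[[0,0,0],0,255]]'|f
python3 - <<'E'
from h import *
go(438.7,195,90)
E
```

```text
time: 53.35 eef_pos: [0.437, 0.1957, 0.2252] contact_force: [0.6, -0.5, -0.9] opening: -0.004 
time: 53.95 eef_pos: [0.4401, 0.1932, 0.2278] contact_force: [-0.2, -0.2, 0.2] opening: 0.003 
shift [-1.4 -1.8  0. ] yaw -0.06894817349018467 z 227.8 q6 1.77 t 53.95
```

```bash
f(){ grep -E "eef_pos|contact|time" | tr '\n' ' '; echo; }
python3 -m crank '[[[-1,-2,40],0,255],[[-1,-2,85],0,255],[[-1,-2,125],0,255],[[-1,-2,155],0,255],[[-1,-2,170],0,255],[[-1,-2,175],0,255],[[-1,-2,175],0,255],[[-1,-2,175],0,255],[[-1,-2,175],0,255]]'|f
python3 - <<'E'
from h import *
go(438.7,195,90)
E
python3 -m crank '[[[0,0,4],0,255],[[0,0,8],0,255],[[0,0,11],0,255],[[0,0,13],0,255],[[0,0,14],0,255],[[0,0,14],0,255],[[0,0,14],0,255]]'|f
```

```text
time: 54.85 eef_pos: [0.44, 0.1961, 0.0543] contact_force: [-0.6, 0.4, 0.1] 
shift [-1.3  1.1 -0. ] yaw 0.009879242123133736 z 54.3 q6 1.78 t 54.85
time: 55.55 eef_pos: [0.4387, 0.1959, 0.039] contact_force: [-1.1, -0.0, 2.4]
```

```bash
f(){ grep -E "eef_pos|contact|time" | tr '\n' ' '; echo; }
python3 -m crank '[[[0,0,1],0,255],[[0,0,2],0,255],[[0,0,3],0,255],[[0,0,4],0,255],[[0,0,4],0,255],[[0,0,4],0,255]]'|f
python3 -m crank '[[[0,0,0],0,255],[[0,0,1],0,255],[[0,0,1],0,255],[[0,0,1],0,255]]'|f
python3 -m crank '[[[0,0,-10],0,255],[[0,0,-25],0,255],[[0,0,-40],0,255],[[0,0,-40],0,255],[[0,0,-40],0,255]]'|f
python3 - <<'E'
from h import *
go(434.2,138.7,90)
E
```

```text
time: 56.15 eef_pos: [0.4388, 0.1959, 0.0359] contact_force: [-3.7, -0.9, 11.4] 
time: 56.55 eef_pos: [0.4389, 0.1959, 0.0358] contact_force: [-7.4, -1.8, 17.9] 
time: 57.05 eef_pos: [0.4387, 0.1958, 0.0735] contact_force: [0.1, 0.3, -0.7] 
shift [-4.5 57.1 -0. ] yaw 0.010486040149316977 z 73.5 q6 1.78 t 57.05
```

Round key fully down at z = 0.036. Next is the square key.

```bash
f(){ grep -E "eef_pos|contact|time" | tr '\n' ' '; echo; }
python3 -m crank '[[[-2,20,0],0,255],[[-4,45,0],0,255],[[-4.5,57,0],0,255],[[-4.5,57,0],0,255],[[-4.5,57,0],0,255],[[-4.5,57,0],0,255]]'|f
python3 -m crank '[[[0,0,10],0,255],[[0,0,20],0,255],[[0,0,27],0,255],[[0,0,32],0,255],[[0,0,34],0,255],[[0,0,34],0,255],[[0,0,34],0,255]]'|f
python3 -m crank '[[[0,0,1],0,255],[[0,0,2],0,255],[[0,0,3],0,255],[[0,0,4],0,255],[[0,0,4],0,255],[[0,0,4],0,255]]'|f
```

```text
time: 57.65 eef_pos: [0.4343, 0.1394, 0.0737] contact_force: [0.8, 0.6, -1.0] 
time: 58.35 eef_pos: [0.4342, 0.1389, 0.04] contact_force: [-2.0, 0.3, 2.2] 
time: 58.95 eef_pos: [0.4345, 0.1389, 0.0361] contact_force: [-1.8, 0.3, 5.2]
```

```bash
python3 - <<'E'
from h import *
go(434.2,138.7,90); print(get_state()["contact_force"])
E
```

```text
shift [-0.3  0.2 -0. ] yaw 0.013730581110394269 z 36.1 q6 1.66 t 58.95
[-1.75952878  0.2773719   5.16054541]
```

Square key down at z = 0.036. I'll press slightly more, lift, and go to the bar.

```bash
f(){ grep -E "eef_pos|contact|time" | tr '\n' ' '; echo; }
python3 -m crank '[[[0,0,1],0,255],[[0,0,1.5],0,255],[[0,0,1.5],0,255]]'|f
python3 -m crank '[[[0,0,-10],0,255],[[0,0,-25],0,255],[[0,0,-39],0,255],[[0,0,-39],0,255],[[0,0,-39],0,255]]'|f
python3 -m crank '[[[-2,20,0],0,255],[[-4,45,0],0,255],[[-5.5,55,0],0,255],[[-5.5,55,0],0,255],[[-5.5,55,0],0,255],[[-5.5,55,0],0,255]]'|f
python3 -m crank '[[[0,0,10],0,255],[[0,0,20],0,255],[[0,0,27],0,255],[[0,0,32],0,255],[[0,0,34],0,255],[[0,0,34],0,255],[[0,0,34],0,255]]'|f
python3 -m crank '[[[0,0,1],0,255],[[0,0,2],0,255],[[0,0,3],0,255],[[0,0,4],0,255],[[0,0,4],0,255],[[0,0,4],0,255]]'|f
```

```text
time: 59.25 eef_pos: [0.4347, 0.1389, 0.0359] contact_force: [-4.6, -0.1, 14.3] 
time: 59.75 eef_pos: [0.4343, 0.1388, 0.0731] contact_force: [-1.0, 0.1, 0.3] 
time: 60.35 eef_pos: [0.4287, 0.0844, 0.0731] contact_force: [0.1, -0.2, 0.2] 
time: 61.05 eef_pos: [0.4287, 0.0839, 0.0395] contact_force: [-2.6, 1.6, 2.9] 
time: 61.65 eef_pos: [0.4291, 0.0838, 0.036] contact_force: [-3.6, -0.1, 7.8]
```

Bar key fully down. I'll lift, swing clear, and check the final scene.

```bash
f(){ grep -E "eef_pos|contact|time" | tr '\n' ' '; echo; }
python3 -m crank '[[[0,0,1],0,255],[[0,0,1],0,255],[[0,0,1],0,255]]'|f
python3 -m crank '[[[0,0,-10],0,255],[[0,0,-40],0,255],[[0,0,-85],0,255],[[0,0,-130],0,255],[[0,0,-170],0,255],[[0,0,-190],0,255],[[0,0,-190],0,255],[[0,0,-190],0,255]]'|f
python3 -m crank '[[[5,40,0],0,255],[[10,85,0],0,255],[[15,130,0],0,255],[[20,170,0],0,255],[[25,185,0],0,255],[[25,185,0],0,255],[[25,185,0],0,255],[[25,185,0],0,255],[[25,185,0],0,255]]'|f
python3 - <<'E'
from h import *
c=Cam("top"); k=(c.P[...,2]>.028)&(c.P[...,2]<.046)&(cv2.cvtColor(c.im,cv2.COLOR_BGR2HSV)[...,1]<60); print(*rects(c,k,.04,1200,3500),sep="\n")
cv2.imwrite("pics/t7.png",cv2.resize(c.im[140:320,190:450],None,fx=3,fy=3)); print(get_state()["contact_force"],get_state()["eef_pos"])
E
```

```text
time: 61.95 eef_pos: [0.4292, 0.0839, 0.0358] contact_force: [-6.8, 0.9, 14.4] 
time: 62.75 eef_pos: [0.4287, 0.0838, 0.2237] contact_force: [0.8, 0.7, -0.8] 
time: 63.65 eef_pos: [0.4536, -0.0998, 0.224] contact_force: [-0.4, 0.2, 0.5] 
(428.9, 83.2, 45.5, 43.3, -5.4, [274.0, 293.0])
(434.2, 138.1, 45.1, 43.4, -5.1, [246.0, 289.0])
(439.8, 193.1, 45.2, 43.6, -5.7, [219.0, 286.0])
(407.5, -331.6, 265.3, 10.7, -4.3, [480.0, 309.0])
(521.3, 289.5, 49.6, 49.5, -52.3, [173.0, 243.0])
(606.3, 24.5, 70.1, 40.7, 1.4, [305.0, 206.0])
(606.7, 172.4, 70.1, 42.6, 1.4, [233.0, 204.0])
(675.2, -409.9, 35.9, 34.6, -44.4, [517.0, 178.0])
(759.9, -99.4, 200.1, 7.2, 85.1, [367.0, 134.0])
[ 0.81394212 -0.57701676  0.42904743] [ 0.4537065  -0.09993681  0.22419699]
```

View pics/t7.png

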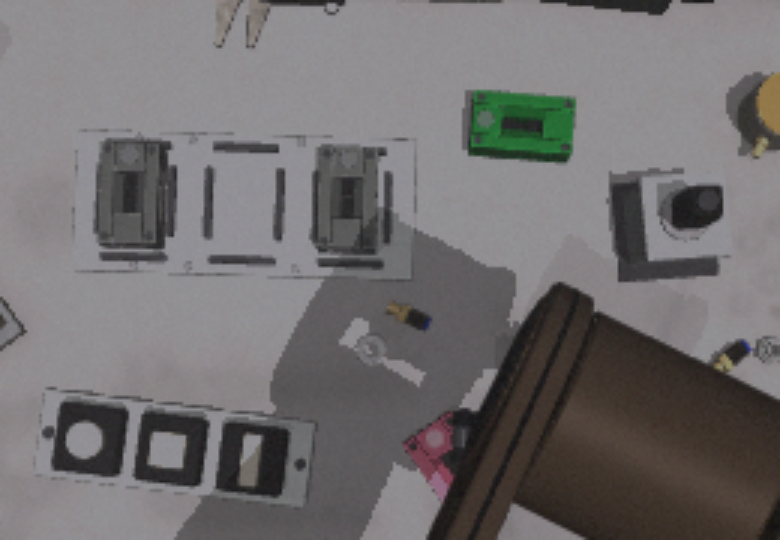

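In this view both loggers are in their bays at about (132,195) and (345,200), the probe is upright, and the keys are up. Logger 1 moved about 3 mm, so I'll check that both lie flat.

```bash
python3 - <<'E'
from h import *
c=Cam("top")
for x,y in((606,24),(606,172)):
    P=c.P.reshape(-1,3); P=P[(abs(P[:,0]-x/1e3)<.03)&(abs(P[:,1]-y/1e3)<.017)&(P[:,2]>.036)&(P[:,2]<.055)]
    A=np.c_[P[:,:2]-P[:,:2].mean(0),np.ones(len(P))]; s=np.linalg.lstsq(A,P[:,2],rcond=None)[0]; print(len(P),s.round(4))
k=np.zeros(c.d.shape,bool);k[178:240,290:330]=1
hsv=cv2.cvtColor(c.im,cv2.COLOR_BGR2HSV)
z=c.P[...,2]; print("bench/plate",np.nanmedian(z[195:215,265:278]))
Q=c.P[[206,206,206,206],[290,294,318,322]]; print(Q.round(4))
E
```

```text
394 [-0.0031 -0.01    0.0397]
402 [0.0031 0.0017 0.0398]
bench/plate 0.005961614193418341
[[ 0.6104  0.0576  0.0068]
 [ 0.6099  0.0488  0.0116]
 [ 0.6109 -0.0017  0.0134]
 [ 0.6121 -0.0102  0.0065]]
```

Both logger tops are level at z = 40 mm, which is the seated height. Handing in.

```bash
python3 -c "
from plant import ctrl
print(ctrl.sign_off())"
```

```text
the job is handed in; nothing more can be done
None
```

Job handed in at about 64 s of robot time (the judge's verdict was not shown): both loggers present are seated flat, their pins pushed to the stop, the probe is upright in its stand, and the keys were pressed fully in order round, square, bar.

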